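Check the swing of a kitchen balance

ROBOT

A 6-joint arm with a two-finger parallel gripper is mounted at the origin on a cart in front of the work surface, level with it; the furniture and walls round the work are solid. World frame = base frame: x ahead of the robot, y to its left, z up, the work surface at z = 0. Lengths are in m, angles in rad, forces in N, time in s.
With the tool pointing down it reaches from about 0.4 to 0.825 m from the base axis. Payload 7 kg.
Tool frame: the origin (TCP) lies midway between the tips of the shut fingers; the grasp point (between the pads) lies 19 mm behind it; z points along the fingers, y is the line along which they close (so a half turn about z gives the same grasp; the last joint's range is limited). The gripper opens to 88 mm and grips with 3 to 60 N. Pads are 19 mm wide; open, the fingers measure 130 mm over their backs; the gripper's body (78 mm by 193 mm) begins 47 mm behind the grasp point.
Start: joints at [1.541, 0.359, 0.012, 0, -1.224, -0.288], TCP at [0.211, 0.641, 0.227] pointing down, gripper open.
Joint ranges: [-3.07, 3.07], [-1.43, 2.12], [-1.02, 1.25], [-3.03, 1.67], [-3.05, -0], [-3.03, 3.03]. Speed limits (rad/s): [2.39, 2.39, 3.01, 3.14, 3.14, 3.14].

INTERFACE

Orientations are given as a unit quaternion [x, y, z, w].
In Python, from station import move_pose, move_straight, move_j, gripper_open, close_gripper, wait, inverse_kinematics, grab_frame, PlanningError, finish_job, search_frame, landmark_of, current_t, current_qpos, current_dq, current_tau, current_eef_pos, current_eef_rot, current_force, current_ft_torque, current_finger_gap, current_grasp_force gives the robot as it stands. Calls block until the motion is done:
- move_pose(position, orientation): joint-space move of the TCP to a pose.
- move_straight(position, orientation=None, rate=0.15, stop_force=None): straight line of the TCP; orientation=None keeps the orientation; rate is the mean speed in m/s. With stop_force (N) it stops when the force on the tool has changed by that much, and returns True; else False.
- move_j(angles): joint-space move.
- gripper_open() and close_gripper(): open the fingers fully, or close them until they stop; the grip force is fixed at half the most.
- wait(seconds).
- inverse_kinematics(position, orientation): joint angles nearest the present ones, or None.
- grab_frame(name): name is "scene" or "top" or "wrist"; returns a dict with "image" (384x512x3 uint8, red, green, blue), "K" (3x3 intrinsics, pixels), "k1" (the pictures are not rectified: a ray, as slopes to the right and down, at radius r is drawn at 1 + k1 r^2 times it, then the intrinsics apply), "pose" (4x4, takes a point from camera to world coordinates). Camera axes: x right, y down, z forward; pixel columns grow to the right and rows downward; lengths in m; the calibration is good to about 2 mm. A picture is of the moment at which its call begins. There is no depth.
A pose or a line that the arm cannot do raises PlanningError and nothing moves.
- finish_job(): hands the job in; it is judged then, once.
Trained networks look in a picture, given as the dict that the camera call returned (one of the last four; its "shot" number tells which), for a name from the list of things; names that differ only in an ending like _2 or _b are one class to them, and where a whole thing is asked for, a point or a joint stands for the part that bears it (a point fixed in the world has none). Each returns a list of dicts, best first, with "score" (0 to 1); they miss things now and then, are a little off and sometimes report something else, mostly with a low value. They report only what shows in the picture. A call takes as long as a camera call.
- search_frame(label, picture): "point" ([column, row] in pixels, amid what is visible of it).
- landmark_of(label, picture): "point" ([column, row] in pixels: a listed point, or the origin of a listed thing).
Readings, each from a call of its own:
- current_t(): time.
- current_qpos(): joint angles.
- current_dq(): joint speeds.
- current_tau(): joint torques, N m.
- current_eef_pos(): TCP position.
- current_eef_rot(): TCP orientation.
- current_force(): force on the tool from outside, world axes, zero at the start.
- current_ft_torque(): the same for the moment, N m.
- current_finger_gap(): opening from 0.0 (shut) to 1.0 (fully open).
- current_grasp_force(): force on a finger pad.
Only numpy, scipy, OpenCV 4.12 (cv2) and the standard library are available. Lean on these libraries where they do the work, as an engineer would, in place of code of your own. Each camera call takes 0.05 s, during which the arm holds its last target. There are 200 camera calls.

TASK

Check that the kitchen balance swings freely to both sides: with the fingertips press the round pad on the left front corner of its plate gently down until the pointer stands at the left marker, without driving it well past, keep it there for about a second, then let go completely so that the pointer returns to its zero line. Then do the same with the right pad and the right marker, and finish with the pointer back at zero. Only press: do not lift or shift the balance, and leave its markers and the tin, bottle and mug round it where they are.

Things in the scene. Friction and masses are not known exactly. Their poses are not given: they have to be found in the camera images.
- balance: White kitchen balance, 2-3 kg, loose on the worktop; base 165 x 170 mm. Origin under the plate's middle at worktop level; own x points away from the robot (at yaw 0) to the dial, y left, z up. Above it lies a level steel plate, x -45 to +45 mm, y -118 to +118 mm, top 86 mm above the worktop. It tilts like a seesaw about an axis along own x through y = 0, z = 75 mm, held level by a spring.
- rocker (a joint): Tilt of the plate about the balance's own x axis, rad: 0 level, positive = right side down (pointer leans right), negative = left side down (pointer leans left); stops at +-0.42. Spring 1.6 N m/rad with damping: holding a pad at 0.3 rad takes about 5 N; let go, it returns to 0 by itself.
- pad_left: Round black rubber pad, 36 mm across and 4 mm thick, on the plate's left front corner. Origin at the centre of its upper face; with the plate level 24 mm in front of the balance's origin, 95 mm left of it and 90 mm above the worktop (15 mm above the tilt axis). It tilts with the plate; its z axis is normal to the plate.
- pad_right: The same pad on the right front corner: 24 mm in front of the balance's origin, 95 mm to the right of it, upper face 90 mm above the worktop.
- pointer_tip (a point): Upper tip of the thin dark upright needle fixed to the plate: 112 mm above the tilt axis, 70 mm behind the balance's origin. It leans to the side that is pressed by the plate's angle: 1 mm down at a pad moves the tip about 1.2 mm sideways.
- zero_mark (a point): Point in front of the dial's middle line (the longest, thickest line) where the pointer tip stands when the plate is level. The dial is a white upright panel, 132 mm wide, 105 to 219 mm above the worktop, at balance x = 78 to 84 mm, facing the robot.
- mark_left_point (a point): Where the pointer tip must come on the left: just below the point of the left marker, a dark clip 10 mm wide and 16 mm high set at a random place along the left half of the dial's arc, on the same 112 mm radius as the tip. Its y axis points outwards to the left along the arc (turned with the marker).
- mark_right_point (a point): The same for the right marker, on the right half of the dial. Its y axis points left, back towards the middle.
- mark_left (a joint): Angle of the left marker from the zero line about the tilt axis, rad, positive to the left; set between 0.15 and 0.30. The rocker must reach minus this value.
- mark_right (a joint): Angle of the right marker from the zero line, rad, positive to the right; set between 0.15 and 0.30. The rocker must reach this value.
- pill_bottle: Small white bottle, 36 mm across, 65 mm high, origin under its centre; stands in front of the balance. Leave alone.
- tin: Low red food tin, 75 mm across, 58 mm high, origin under its centre; stands to the right of the balance. Leave alone.
- mug: Blue-grey mug, 82 x 117 x 91 mm with handle, origin under its middle; stands to the left of the balance on the cooktop, 3 mm above the worktop. Leave alone.

How it is judged:
On the way, in this order (a step that is already met when the one before it is completed fails the run):
1. left pad pressed by the fingers, pointer tip within 5 mm of the left marker's point for 0.5 s (distance between pointer_tip and mark_left_point below 0.005 m and contact force between the fingers and pad_left above 0.5 N), for 0.5 s.
2. balance released, pointer back within 5 mm of zero (distance between pointer_tip and zero_mark below 0.005 m and contact force between each of the arm, the fingers and balance below 0.1 N), for 0.2 s.
3. right pad pressed by the fingers, pointer tip within 5 mm of the right marker's point for 0.5 s (distance between pointer_tip and mark_right_point below 0.005 m and contact force between the fingers and pad_right above 0.5 N), for 0.5 s.
At the end, for the whole second after the job is handed in: The pointer is at rest within 5 mm of the zero line with nothing touching the balance; balance and markers are within 12 mm, and bottle, tin and mug within 20 mm, of where they stood (all of step 2 and velocity of joint rocker between -0.05 and 0.05 rad/s and angle between balance's own z axis and vertical below 0.05 rad and distance of each of balance, mark_left_point, mark_right_point from where it was at the start of the episode below 0.012 m and distance of each of pill_bottle, tin, mug from where it was at the start of the episode below 0.02 m).
It fails at once if pointer driven more than 10 mm past the left marker (y of pointer_tip in the frame of mark_left_point above 0.01 m).
It fails at once if pointer driven more than 10 mm past the right marker (y of pointer_tip in the frame of mark_right_point below -0.01 m).
It fails at once if balance lifted more than 8 mm, tipped, or it or a marker shifted by more than 12 mm (distance of any of balance, mark_left_point, mark_right_point from where it was at the start of the episode above 0.012 m or height (world z) of balance above 0.008 m or angle between balance's own z axis and vertical above 0.08 rad).
It fails at once if a pad pressed with more than 25 N (contact force between the fingers and pad_left above 25 N or contact force between the fingers and pad_right above 25 N).
It fails at once if bottle, tin or mug moved by more than 20 mm (distance of any of pill_bottle, tin, mug from where it was at the start of the episode above 0.02 m).
It also fails if it takes over 51 s, if anything falls off the work surface, if the arm or the gripper's body presses on something with over 40 N, if the wrist force passes 120 N, or if a joint passes its speed limit or range.

## Working session

There is one attempt and no reset: what is moved stays moved. The work goes in short steps, each a Python script; the robot and the scene stay as the last script left them, time stands still between calls to the robot, and variables do not carry over. Pictures are saved under pics/ and viewed, at most 10 in all, crops included, and the job is handed in when it is done.

```bash
mkdir -p pics; cat > h.py <<'E'
import numpy as np, cv2
from station import *
def ray(f,p):
    K=np.array(f["K"]);T=np.array(f["pose"])
    d=np.array([(p[0]-K[0,2])/K[0,0],(p[1]-K[1,2])/K[1,1]])
    s=d.copy()
    for _ in range(20): s=d/(1+f["k1"]*(s@s))
    v=T[:3,:3]@np.array([s[0],s[1],1]); return T[:3,3],v/np.linalg.norm(v)
def atz(f,p,z):
    o,v=ray(f,p); return o+v*(z-o[2])/v[2]
def proj(f,X):
    T=np.linalg.inv(np.array(f["pose"]));c=T[:3,:3]@np.array(X)+T[:3,3];s=c[:2]/c[2]
    s=s*(1+f["k1"]*(s@s));K=np.array(f["K"]);return np.array([K[0,0]*s[0]+K[0,2],K[1,1]*s[1]+K[1,2]])
def save(f,n): cv2.imwrite("pics/"+n+".png",cv2.cvtColor(f["image"],cv2.COLOR_RGB2BGR))
E
python3 - <<'E'
from h import *
H={'balance':0,'pad_left':.09,'pad_right':.09,'pointer_tip':.187,'zero_mark':.187,'mark_left_point':.18,'mark_right_point':.18,'pill_bottle':0,'tin':0,'mug':.003}
for n in ("scene","top"):
    f=grab_frame(n); save(f,n+"0"); print(n,np.round(f["pose"],3).tolist(),f["K"][0][0],f["k1"])
    for k,z in H.items():
        r=landmark_of(k,f)[:2]
        print(k,[(np.round(q["point"],1).tolist(),round(q["score"],2),np.round(atz(f,q["point"],z),3).tolist()) for q in r])
print(current_t(),current_eef_rot())
E
```

```text
scene [[0.854, -0.403, 0.329, 0.204], [-0.521, -0.646, 0.558, -0.559], [-0.012, -0.648, -0.761, 0.804], [0.0, 0.0, 0.0, 1.0]] 367.59897258634663 -0.009017053024543276
balance [([266.7, 220.1], 0.6, [0.525, -0.063, 0.0])]
pad_left [([241.9, 179.7], 0.66, [0.504, 0.028, 0.09])]
pad_right [([277.7, 232.8], 0.69, [0.491, -0.163, 0.09])]
pointer_tip [([294.5, 164.9], 0.89, [0.592, -0.077, 0.187])]
zero_mark [([296.6, 167.8], 0.95, [0.591, -0.087, 0.187])]
mark_left_point [([290.5, 163.2], 0.43, [0.592, -0.062, 0.18])]
mark_right_point [([301.1, 175.8], 0.53, [0.589, -0.109, 0.18])]
pill_bottle [([231.6, 236.5], 0.56, [0.419, -0.059, 0.0])]
tin [([296.8, 285.6], 0.9, [0.483, -0.263, 0.0])]
mug [([226.9, 155.7], 0.56, [0.552, 0.213, 0.003])]
top [[-0.031, -0.998, 0.055, 0.427], [-1.0, 0.031, -0.001, -0.065], [-0.001, -0.055, -0.999, 1.274], [0.0, 0.0, 0.0, 1.0]] 388.2239308681302 -0.08325647712967087
balance [([256.9, 176.6], 0.74, [0.532, -0.081, 0.0])]
pad_left [([224.9, 184.7], 0.48, [0.503, 0.019, 0.09])]
pad_right [([283.9, 189.0], 0.49, [0.484, -0.161, 0.09])]
pointer_tip [([260.2, 151.4], 0.94, [0.588, -0.09, 0.187]), ([260.1, 150.8], 0.34, [0.589, -0.09, 0.187])]
zero_mark [([259.3, 152.0], 0.71, [0.586, -0.087, 0.187])]
mark_left_point [([172.7, 173.6], 0.26, [0.533, 0.16, 0.18])]
mark_right_point []
pill_bottle [([251.5, 214.5], 0.53, [0.408, -0.059, 0.0])]
tin [([314.3, 190.0], 0.95, [0.482, -0.268, 0.0])]
mug [([173.8, 175.4], 0.94, [0.545, 0.193, 0.003]), ([254.2, 178.2], 0.6, [0.527, -0.071, 0.003])]
1.1 [ 9.87401418e-01 -1.58235393e-01 -5.84392015e-07 -1.91727003e-05]
```

```bash
python3 - <<'E'
from h import *
from scipy.spatial.transform import Rotation as R
f=grab_frame("wrist")
T=np.eye(4);T[:3,:3]=R.from_quat(current_eef_rot()).as_matrix();T[:3,3]=current_eef_pos()
print(np.round(np.linalg.inv(T)@np.array(f["pose"]),3),f["K"],f["k1"])
a=cv2.imread("pics/scene0.png")[110:310,190:350]
cv2.imwrite("pics/a.png",cv2.resize(a,None,fx=3,fy=3,interpolation=cv2.INTER_CUBIC))
E
```

```text
[[-0.001 -0.964 -0.266  0.072]
 [ 1.    -0.001 -0.001  0.002]
 [ 0.    -0.266  0.964 -0.158]
 [ 0.     0.     0.     1.   ]] [[287.58464589   0.         255.18438094]
 [  0.         287.58464589 193.27730169]
 [  0.           0.           1.        ]] -0.05105251212197746
```

View pics/a.png

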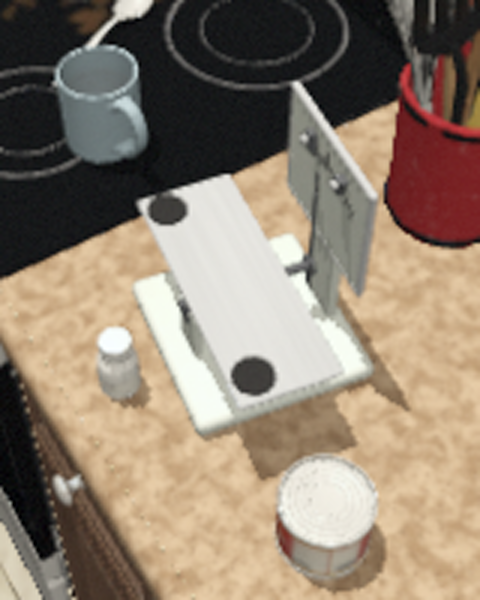

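View pics/scene0.png

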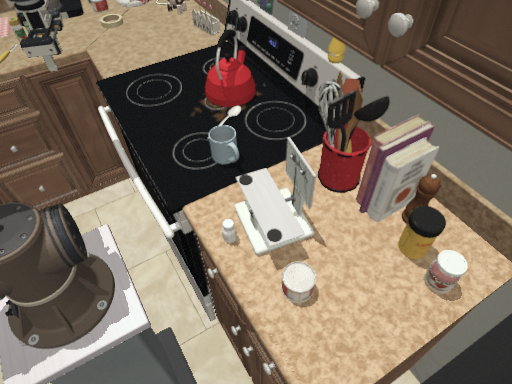

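```bash
python3 - <<'E'
from h import *
from scipy.spatial.transform import Rotation as R
psi=-0.08
def ori(flip,pitch): # pitch: tool z tilts forward
    r=R.from_euler('z',psi)*R.from_euler('y',-pitch)*R.from_matrix(np.diag([1,-1,-1.]))
    return (r*R.from_euler('z',np.pi if flip else 0))
C=np.array([.072,.002,-.158]);
for fl in(0,1):
  for p in ([.503,.023,.12],[.488,-.162,.12],[.503,.023,.3]):
    q=inverse_kinematics(p,ori(fl,0).as_quat());print(fl,p,None if q is None else np.round(q,2))
  for pit in (0.3,.5,.7,.9):
    r=ori(fl,pit);fw=r.apply([-.266,-.001,.964])
    for d in (.22,.27,.32):
      cam=np.array([.592,-.077,.175])-fw*d; t=cam-r.apply(C)
      q=inverse_kinematics(t,r.as_quat())
      if q is not None: print(fl,pit,d,np.round(fw,2),np.round(t,3),np.round(q,2))
E
```

```text
0 [0.503, 0.023, 0.12] [ 0.44  0.18 -0.51  0.   -0.89  1.05]
0 [0.488, -0.162, 0.12] [ 0.06  0.19 -0.48  0.   -0.89  1.43]
0 [0.503, 0.023, 0.3] [ 0.44  0.03 -0.24  0.   -1.3   1.05]
0 0.3 0.22 [ 0.03 -0.   -1.  ] [ 0.563 -0.073  0.223] [ 0.29  0.01 -0.54  0.16 -0.75  1.1 ]
0 0.3 0.27 [ 0.03 -0.   -1.  ] [ 0.562 -0.073  0.273] [ 0.29 -0.03 -0.46  0.14 -0.87  1.13]
0 0.3 0.32 [ 0.03 -0.   -1.  ] [ 0.56  -0.073  0.323] [ 0.29 -0.06 -0.37  0.13 -0.99  1.14]
0 0.5 0.22 [ 0.23 -0.02 -0.97] [ 0.555 -0.072  0.216] [ 0.31 -0.1  -0.85  0.49 -0.4   0.77]
0 0.5 0.27 [ 0.23 -0.02 -0.97] [ 0.543 -0.071  0.265] [ 0.35 -0.18 -0.76  0.38 -0.56  0.86]
0 0.5 0.32 [ 0.23 -0.02 -0.97] [ 0.532 -0.07   0.313] [ 0.38 -0.24 -0.67  0.33 -0.71  0.91]
0 0.7 0.32 [ 0.42 -0.03 -0.91] [ 0.506 -0.068  0.299] [ 2.37 -1.43 -1.    0.69 -2.45 -0.44]
1 [0.503, 0.023, 0.12] [ 0.44  0.18 -0.51  0.   -0.89 -2.09]
1 [0.488, -0.162, 0.12] [ 0.06  0.19 -0.48  0.   -0.89 -1.71]
1 [0.503, 0.023, 0.3] [ 0.44  0.03 -0.24  0.   -1.3  -2.09]
1 0.3 0.22 [ 0.54 -0.04 -0.84] [ 0.589 -0.079  0.231] [ 0.26  0.05 -0.48  0.14 -0.77 -2.  ]
1 0.3 0.27 [ 0.54 -0.04 -0.84] [ 0.562 -0.076  0.273] [ 0.28 -0.03 -0.45  0.14 -0.87 -2.01]
1 0.3 0.32 [ 0.54 -0.04 -0.84] [ 0.535 -0.074  0.315] [ 0.31 -0.11 -0.43  0.13 -0.98 -2.02]
1 0.5 0.22 [ 0.69 -0.06 -0.72] [ 0.578 -0.078  0.229] [ 0.29 -0.07 -0.77  0.43 -0.43 -2.29]
1 0.5 0.27 [ 0.69 -0.06 -0.72] [ 0.543 -0.075  0.265] [ 0.34 -0.18 -0.76  0.38 -0.56 -2.27]
1 0.5 0.32 [ 0.69 -0.06 -0.72] [ 0.508 -0.072  0.301] [ 0.4  -0.28 -0.73  0.35 -0.69 -2.27]
```

```bash
cat >> h.py <<'E'
from scipy.spatial.transform import Rotation as R
def ori(psi,pitch=0):
    return R.from_euler('z',psi)*R.from_euler('y',-pitch)*R.from_matrix(np.diag([-1,1,-1.]))
E
python3 - <<'E'
from h import *
close_gripper()
move_straight([.211,.60,.33],rate=.25)
move_pose([.508,-.072,.301],ori(-.08,.5).as_quat())
wait(.2)
f=grab_frame("wrist"); save(f,"w1"); cv2.imwrite("pics/w1r.png",cv2.rotate(cv2.imread("pics/w1.png"),cv2.ROTATE_180))
import pickle; pickle.dump(f,open("w1.pkl","wb"))
for k in ('pad_left','pad_right','pointer_tip','zero_mark','mark_left_point','mark_right_point','balance'):
    r=landmark_of(k,f)[:2]; print(k,[(np.round(q["point"],1).tolist(),round(q["score"],2)) for q in r])
print(current_t(),current_eef_pos())
E
```

```text
pad_left [([343.5, 86.4], 0.84)]
pad_right [([169.8, 70.6], 0.75)]
pointer_tip [([249.1, 198.2], 0.56)]
zero_mark [([248.7, 201.7], 0.69)]
mark_left_point [([265.9, 200.7], 0.73)]
mark_right_point [([227.6, 196.7], 0.48)]
balance [([256.6, 65.0], 0.96)]
6.35 [ 0.50799143 -0.07199528  0.30100489]
```

View pics/w1r.png

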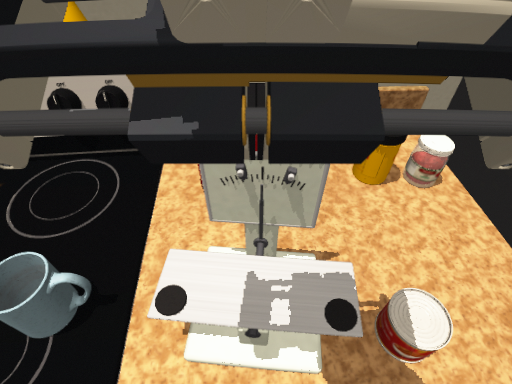

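The pads show at about (171,300) and (341,314) in the turned view, with both clips left and right of the needle near (241,173) and (290,175). Next I'll zoom on the dial and fit the pose.

```bash
python3 - <<'E'
from h import *
import pickle
from scipy.optimize import least_squares
f=pickle.load(open("w1.pkl","rb"))
g=f["image"].max(2)
P={}
for n,(u,v) in dict(L=(340,83),R=(170,69)).items():
    m=np.zeros_like(g);m[v-22:v+22,u-22:u+22]=1
    k,lab,st,c=cv2.connectedComponentsWithStats(((g<60)&(m>0)).astype(np.uint8))
    i=1+np.argmax(st[1:,4]);P[n]=c[i];print(n,c[i],st[i],atz(f,c[i],.09))
l,r=atz(f,P['L'],.09),atz(f,P['R'],.09);d=l-r;psi=np.arctan2(-d[0],d[1])
Rz=R.from_euler('z',psi);o=(l+r)/2-Rz.apply([-.024,0,.09]);print("psi",psi,"sep",np.linalg.norm(d),"origin",o)
tip=lambda a,rad=.112:o+Rz.apply([.07,rad*np.sin(a),.075+rad*np.cos(a)])  # a positive left
print("zero px",proj(f,tip(0)))
for a in np.arange(-.35,.36,.05): print(round(a,2),np.round(proj(f,tip(a)),1),"rot",np.round(511-proj(f,tip(a))[0],1),np.round(383-proj(f,tip(a))[1],1))
im=cv2.rotate(cv2.imread("pics/w1.png"),cv2.ROTATE_180)[160:240,200:330]
cv2.imwrite("pics/dial.png",cv2.resize(im,None,fx=6,fy=6,interpolation=cv2.INTER_CUBIC))
E
```

```text
L [340.5259467   83.04628331] [325  69  32  29 713] [0.50969851 0.02264977 0.09      ]
R [170.60197775  68.52286774] [155  53  32  32 809] [ 0.4784538  -0.16300751  0.09      ]
psi -0.16673008366706507 sep 0.18826804916166406 origin [ 5.17743339e-01 -7.41618767e-02 -1.38777878e-17]
zero px [249.53114521 198.12981866]
-0.35 [214.3 191.5] rot 296.7 191.5
-0.3 [219. 193.] rot 292.0 190.0
-0.25 [223.9 194.3] rot 287.1 188.7
-0.2 [228.9 195.4] rot 282.1 187.6
-0.15 [234.  196.4] rot 277.0 186.6
-0.1 [239.1 197.1] rot 271.9 185.9
-0.05 [244.3 197.7] rot 266.7 185.3
-0.0 [249.5 198.1] rot 261.5 184.9
0.05 [254.7 198.4] rot 256.3 184.6
0.1 [259.9 198.4] rot 251.1 184.6
0.15 [265.  198.2] rot 246.0 184.8
0.2 [270.  197.9] rot 241.0 185.1
0.25 [275.  197.4] rot 236.0 185.6
0.3 [279.8 196.7] rot 231.2 186.3
0.35 [284.5 195.9] rot 226.5 187.1
```

View pics/dial.png

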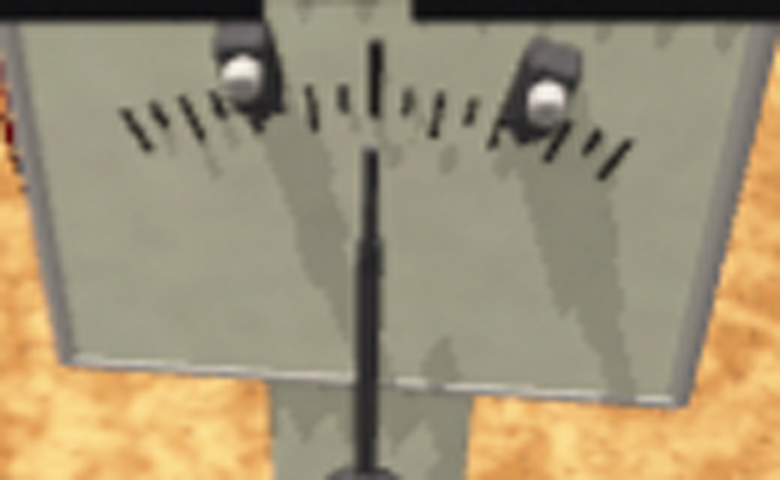

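```bash
python3 - <<'E'
from h import *
import pickle
f=pickle.load(open("w1.pkl","rb"))
psi=-.1667;o=np.array([.51774,-.07416,0]);Rz=R.from_euler('z',psi)
pt=lambda x,a,r:o+Rz.apply([x,r*np.sin(a),.075+r*np.cos(a)])
im=cv2.rotate(cv2.imread("pics/w1.png"),cv2.ROTATE_180)[160:200,225:305]
S=9;im=cv2.resize(im,None,fx=S,fy=S,interpolation=cv2.INTER_CUBIC)
def px(X): p=proj(f,X);return ((511-p[0]-225+.5)*S,(383-p[1]-160+.5)*S)
out=np.vstack([im,im.copy()])[:600]
H=im.shape[0]
def line(A,B,c,dy=0):
    a,b=px(A),px(B);cv2.line(out,(int(a[0]),int(a[1]+dy)),(int(b[0]),int(b[1]+dy)),c,1)
im2=im
out=im
for a in np.arange(-.4,.41,.1): line(pt(.078,a,.114),pt(.078,a,.120),(0,0,255))
for a in (.17,-.23):
    for x,c in ((.077,(0,255,0)),(.071,(255,0,0))):
        up=pt(x,a,.113);t=pt(0,a+np.pi/2,1)-pt(0,a+np.pi/2,0);u=pt(0,a,1)-pt(0,a,0)
        q=[up,up+u*.005+t*.005,up+u*.016+t*.005,up+u*.016-t*.005,up+u*.005-t*.005]
        for i in range(5): line(q[i],q[(i+1)%5],c)
cv2.imwrite("pics/ov.png",out)
E
```

```text
(no output)
```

View pics/ov.png

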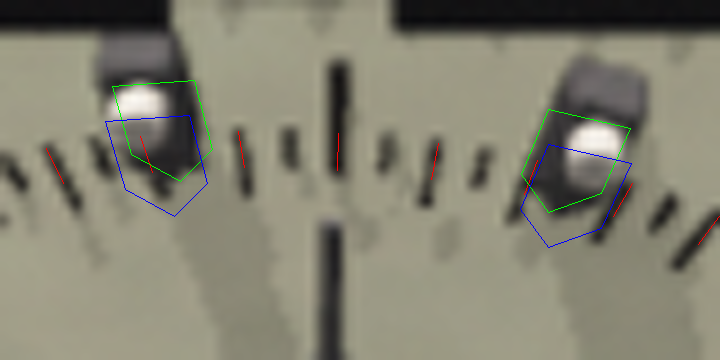

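```bash
cat >> h.py <<'E'
psi=-.1667;O=np.array([.51774,-.07416,0]);Rz=R.from_euler('z',psi)
def press_pose(s,th): # s=+1 left, -1 right; th>0
    c,n=np.cos(th),np.sin(th)
    p=O+Rz.apply([-.024,s*(.095*c+.015*n),.075+.015*c-.095*n])
    return p,(Rz*R.from_euler('x',-s*th)*R.from_matrix(np.diag([-1,1,-1.]))).as_quat()
def tipangle(f,px): # intersect ray with plane balance x=.07 -> angle, + left
    o,v=ray(f,px);n=Rz.apply([1,0,0]);k=((O-o)@n+.07)/(v@n)
    q=Rz.inv().apply(o+k*v-O);return np.arctan2(q[1],q[2]-.075),np.hypot(q[1],q[2]-.075)
def look(n):
    f=grab_frame("scene");save(f,n)
    for k in ('pointer_tip','mark_left_point','mark_right_point','zero_mark'):
        print(k,[(np.round(q["point"],1).tolist(),round(q["score"],2),np.round(tipangle(f,q["point"]),3).tolist()) for q in landmark_of(k,f)[:1]])
E
python3 - <<'E'
from h import *
p,q=press_pose(1,.172); print(p)
move_pose([p[0],p[1],.2],q); look("s0")
move_straight([p[0],p[1],.105],rate=.1); wait(.2); f0=np.array(current_force())
print(move_straight(p,rate=.03,stop_force=9)); wait(.2)
print(current_eef_pos(),np.array(current_force())-f0,current_t()); look("s1")
im=cv2.imread("pics/s1.png")[110:290,190:350]
cv2.imwrite("pics/s1c.png",cv2.resize(im,None,fx=3.3,fy=3.3,interpolation=cv2.INTER_CUBIC))
E
```

```text
[0.51002934 0.02465474 0.07351911]
pointer_tip [([291.7, 165.4], 0.89, [0.149, 0.107])]
mark_left_point [([288.8, 163.7], 0.55, [0.308, 0.103])]
mark_right_point [([303.8, 174.7], 0.42, [-0.318, 0.139])]
zero_mark [([294.3, 167.8], 0.57, [0.021, 0.111])]
False
[0.51024632 0.02482241 0.07370798] [-0.00538726  3.383702    2.9639148 ] 9.9167
pointer_tip []
mark_left_point [([292.2, 162.7], 0.57, [0.124, 0.117])]
mark_right_point [([301.6, 174.9], 0.49, [-0.273, 0.127])]
zero_mark [([295.8, 169.3], 0.84, [-0.048, 0.113])]
```

View pics/s1c.png

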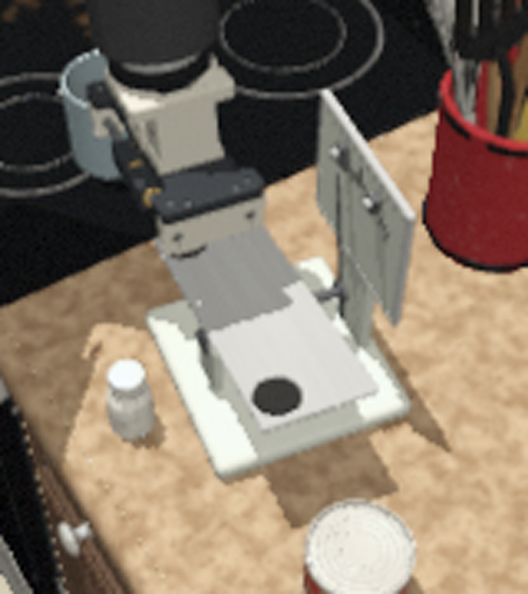

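The fingers rest on the left pad. The 3 N press matches about 0.17 rad, and the needle stands under the left clip. I'll hold, release and look again from the earlier viewpoint.

```bash
python3 - <<'E'
from h import *
wait(1.2)
p,q=press_pose(1,.172)
move_straight([p[0],p[1],.2],rate=.06); print(current_force(),current_t())
move_pose([.508,-.072,.301],ori(-.08,.5).as_quat()); wait(.2)
f=grab_frame("wrist"); save(f,"w2")
a,b=cv2.imread("pics/w1.png"),cv2.imread("pics/w2.png")
print("diff",np.abs(a.astype(int)-b)[:215].max(2).__gt__(60).sum(), current_t())
im=cv2.rotate(b,cv2.ROTATE_180);A=cv2.rotate(a,cv2.ROTATE_180)
cv2.imwrite("pics/w2c.png",cv2.resize(np.hstack([A[150:370,140:370],im[150:370,140:370]]),None,fx=1.7,fy=1.7))
E
```

```text
[-0.40462427  1.21008571  0.00397874] 13.625
diff 446 14.4917
```

View pics/w2c.png

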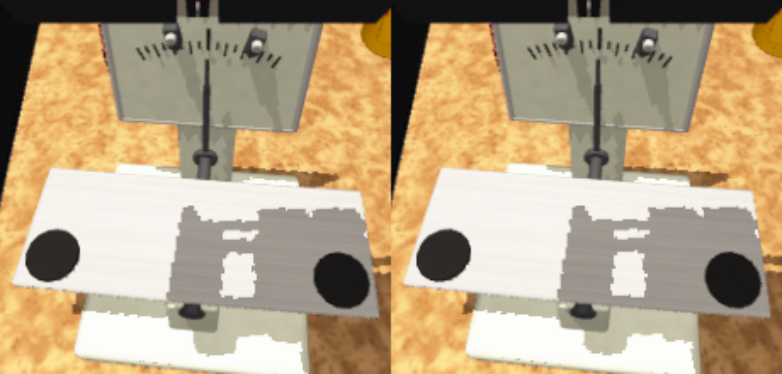

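The balance has not shifted and the pointer is back at zero. Now the right side.

```bash
python3 - <<'E'
from h import *
p,q=press_pose(-1,.23); print(p)
move_pose([p[0],p[1],.2],q)
move_straight([p[0],p[1],.105],rate=.1); wait(.2); f0=np.array(current_force())
print(move_straight(p,rate=.03,stop_force=10)); wait(.3)
print(current_eef_pos(),np.array(current_force())-f0,current_t()); look("s2")
im=cv2.imread("pics/s2.png")[110:290,190:350]
cv2.imwrite("pics/s2c.png",cv2.resize(im,None,fx=3.3,fy=3.3,interpolation=cv2.INTER_CUBIC))
E
```

```text
[ 0.47815712 -0.16476603  0.06794713]
False
[ 0.47824325 -0.16474996  0.06806067] [-0.69065368 -1.46893223  3.2396279 ] 18.2333
pointer_tip []
mark_left_point []
mark_right_point []
zero_mark []
```

View pics/s2c.png

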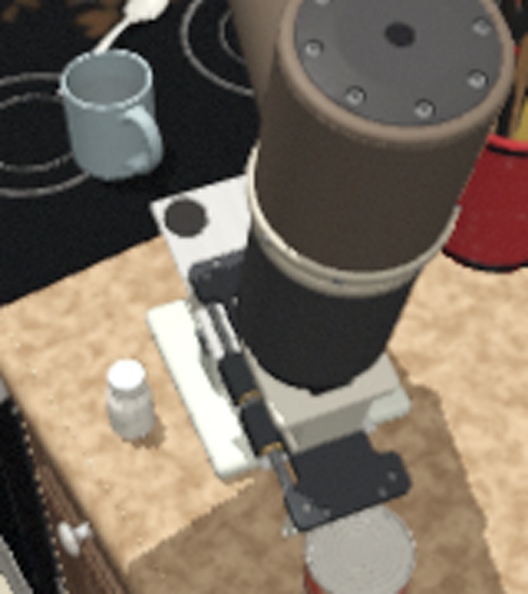

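```bash
python3 - <<'E'
from h import *
f=grab_frame("scene")
def cen(im):
    m=((im.max(2)<70)).astype(np.uint8); m[:168]=0;m[188:]=0;m[:,:236]=0;m[:,256:]=0
    k,l,st,c=cv2.connectedComponentsWithStats(m);i=1+np.argmax(st[1:,4]);return c[i],st[i,4]
print(cen(cv2.imread("pics/scene0.png")),cen(f["image"]))
for th in (0,.15,.2,.23,.26):
    c,n=np.cos(th),np.sin(th)
    print(th,proj(f,O+Rz.apply([-.024,.095*c-.015*n,.075+.015*c+.095*n])))
wait(1.0);print(current_force())
E
```

```text
(array([244.33846154, 174.45641026]), np.int32(195)) (array([245.49462366, 175.46236559]), np.int32(93))
0 [244.52696898 179.81876705]
0.15 [244.76360261 177.0354897 ]
0.2 [244.90850565 176.24593729]
0.23 [245.01141985 175.807453  ]
0.26 [245.12633564 175.39612372]
[ 0.15364628 -0.48409579  3.89044456]
```

The vertical force of 3.9 N and the raised left pad both agree with about 0.23 rad. I'll release and check.

```bash
python3 - <<'E'
from h import *
p,q=press_pose(-1,.23)
move_straight([p[0],p[1],.2],rate=.06)
move_pose([.508,-.072,.301],ori(-.08,.5).as_quat()); wait(.5)
f=grab_frame("wrist"); save(f,"w3")
A,B=[cv2.rotate(cv2.imread(n),cv2.ROTATE_180)[150:370,140:370] for n in("pics/w1.png","pics/w3.png")]
cv2.imwrite("pics/w3c.png",cv2.resize(np.hstack([A,B]),None,fx=1.7,fy=1.7));print(current_t())
E
```

```text
23.1917
```

View pics/w3c.png

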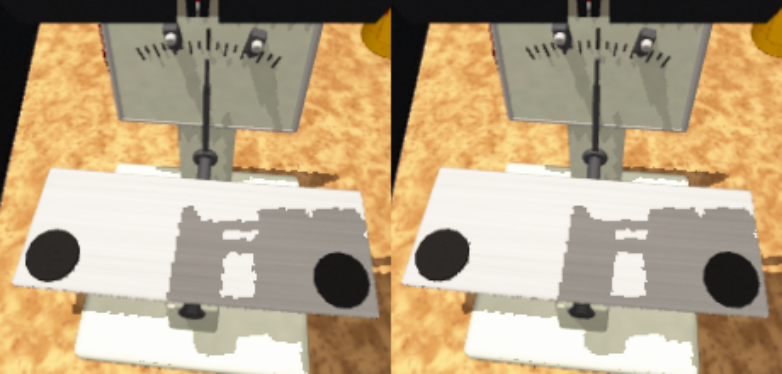

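The pointer is at zero and nothing has moved by more than about a pixel, so I'm handing the job in.

```bash
python3 -c "
from station import *
print(finish_job())"
```

```text
the job is handed in; nothing more can be done
None
```

I pressed and held both pads at their markers (left about 0.17 rad, right about 0.23 rad, judged by geometry and force), the pointer returned to zero each time, and I handed the job in at about 23 s; no verdict came back.

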